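# Start the sandwich press heating

## Robot

A 6-joint arm with a two-finger parallel gripper is mounted at the origin on the work surface. World frame = base frame: x ahead of the robot, y to its left, z up, the work surface at z = 0. Lengths are in m, angles in rad, forces in N, time in s.
With the tool pointing down it reaches from about 0.225 to 0.875 m from the base axis. Payload 3.4 kg.
Tool frame: the origin (TCP) lies between the finger pads; the fingertips stand 17 mm ahead of it and the grasp point (between the pads) lies 2 mm behind it; y points along the fingers, z is the direction in which the jaws open and shut, and the axes are right-handed (so a half turn about y gives the same grasp; the last joint's range is limited). The gripper opens to 85 mm and grips with 20 to 120 N. Pads are 22 mm wide; open, the fingers measure 114 mm over their backs; the gripper's body (76 mm by 85 mm) begins 54 mm behind the grasp point. The pads swing forward as they close: fully open they stand 13 mm farther back than shut.
Start: joints at [-1.395, 0.276, 1.505, -0, 1.361, -0.121], TCP at [0.168, -0.55, 0.248] pointing down, gripper open.
Joint ranges: [-2.89, 2.89], [-0.75, 2.08], [0.22, 2.7], [-1.18, 4.32], [0.11, 2.71], [-2.7, 2.7]. Speed limits (rad/s): [2.57, 2.57, 3.14, 3.14, 3.14, 3.14].

## Interface

Orientations are given as a unit quaternion [w, x, y, z].
In Python, from rig import manip, get_image, camera_model, sign_off, spot_in, silhouettes, spot_point gives the robot as it stands.
- The arm moves only by the tool jog_arm, never from a script. Its argument "targets" is a list of rows, each a list of 3 entries, a list of its own where there are three numbers: the finger opening in m, from 0 to 0.0854, then the shift along the world's x, y, z in m, then the turn about the world's z in rad. In form: [[claw, [x, y, z], spin], ...]. A call has 1 to 10 rows; each row shifts and turns the commanded pose from where the row before left it; what a row does not reach is not made up. A row lasts 1/8 s, in which the tool goes at most 62.5 mm and 10.7 degrees, less where a joint would pass 70% of its speed; a pose out of reach is approached as far as the arm can. A call with a gripper value outside its range is refused whole. The fingers move at their own pace and stop on an object; "force" is the grip in N (left out, the last holds). Time passes only in rows, so rows that do not move let the fingers close. It gives the time, the measured TCP pose, the force and the opening at its end, in the units of the state.
- manip.get_state(): the state, without advancing time (a new reading comes with each control period).
- get_image(name): name is "scene" or "top"; returns (picture, depth): 480x640x3 uint8, red, green, blue; 480x640 float32, m along the optical axis (not along the pixel's ray), 0 where there is no reading.
- camera_model(name): a dict with "mtx" (3x3 intrinsics, pixels), "distortion" ([k1, k2, p1, p2, k3] as OpenCV has them; the pictures are not rectified), "world_from_camera" (4x4, takes a point from camera to world coordinates). Camera axes: x right, y up, looking along -z (the intrinsics and any distortion apply to the point x, -y, -z); pixel columns grow to the right and rows downward; lengths in m; the calibration is good to about 2 mm. A picture is of the moment at which its call begins. camera_model takes no time and is no camera call.
- sign_off(): hands the job in, once; it reports no verdict.
Trained networks look in the newest picture that a camera, given by its name, has taken for a name from the list of things; names that differ only in an ending like _2 or _b are one class to them, and where a whole thing is asked for, a point or a joint stands for the part that bears it (a point fixed in the world has none). Each returns a list of dicts, best first, with "score" (0 to 1); they miss things now and then, are a little off and sometimes report something else, mostly with a low value. They report only what shows in the picture. A call takes as long as a camera call.
- spot_in(name, camera): "position" ([column, row] in pixels, amid what is visible of it).
- silhouettes(name, camera): "mask" (480x640 bool, what is visible of it) and "position" ([column, row] in pixels, amid what is visible of it).
- spot_point(name, camera): "position" ([column, row] in pixels: a listed point, or the origin of a listed thing).
The state is a dict: "clock": time; "qpos": joint angles; "qd": joint speeds; "effort": joint torques, N m; "position": TCP position; "ee_rot": TCP orientation; "contact_force": force on the tool from outside, world axes, zero at the start; "moment": the same for the moment, N m; "width": finger opening in m.
Only numpy, scipy, OpenCV 4.12 (cv2) and the standard library are available. Lean on these libraries where they do the work, as an engineer would, in place of code of your own. Each camera call takes 0.05 s, during which the arm holds its last target.

## Task

Get the sandwich press heating, pushing with the fingertips and gripping nothing: push its drip tray fully home, press the raised lid down until it is fully closed without slamming it, and then, last of all, flip the red power toggle on the side control box backwards past its middle so that it snaps over to ON and stays there. Do not open the lid wider or pull the tray out, and leave the cans, bottle, pepper mill and mug where they are.

Things in the scene. Friction and masses are not known exactly. Their poses are not given: they have to be found in the camera images.
- press: Fixed stainless counter-top sandwich press, housing 310 x 320 mm, 92 mm high. Origin: centre of the housing's underside on the table; x points from its front (the operator's side, towards the robot) to its rear, y to its left, z up. A black ribbed cooking plate (top at z = 107 mm) covers x = -125 to +125 mm. A control box is joined to its right flank (see control_panel).
- control_panel (a point): Middle of the control box's black top panel, at x = -45, y = -225, z = 78 mm in the press frame. The box spans x = -130 to +40, y = -165 to -285 mm; the panel slopes 8 degrees down to the front (z = 66 mm at x = -130, 72 mm at x = -85). On it, 73 mm behind the toggle, stands a fixed black thermostat dial (36 mm across, 16 mm high), and a small dark pilot lamp behind that.
- lid: The press's stainless lid (upper plate), 284 mm wide, on a hinge at the rear. Its origin lies on its middle line, 150 mm in front of the hinge axis and level with it; its axes match the press's when it is closed, and its tilt is the opening angle: 0 = fully closed, starts 0.30 to 0.60 rad. The hinge is stiff: the lid stays where it is left and goes down under 2 to 5 N on its handle. Closed, its top is 164 mm high.
- lid_handle (a point): Middle of the lid's black bar handle, on its centre line: round bar 22 mm thick, 170 mm long, parallel to the press's y axis, held 34 mm in front of the lid on two stubs 136 mm apart. It moves on an arc of radius 316 mm about the lid's hinge axis, which lies at x = 150, z = 115 mm in the press frame. Lid closed: the point is at x = -165, y = 0, z = 145 mm there.
- tray (a joint): How far the drip tray under the plate stands out of its slot at the front of the press, m: 0 = fully home against its stop, grows as it comes out along the press's -x (starts 0.020 to 0.045). Slides with about 1.5 N of friction and does not spring back.
- tray_front (a point): Middle of the front face of the drip tray's black-faced pull, the face that is pushed: upright, 90 mm wide, 30 to 59 mm above the table, facing the press's -x. Fully home it lies 181 mm in front of the press origin (31 mm in front of the housing).
- toggle (a joint): Angle of the power toggle's lever, rad: 0 = OFF (leaning 30 degrees from vertical to the press's front), 0.75 = ON (leaning 13 degrees to the rear). Starts OFF. An over-centre spring drives it away from 0.375 to whichever end is nearer; moving it out of OFF takes about 4 to 6 N at the tip. Turns about an axis parallel to the press's y axis.
- toggle_tip (a point): Centre of the round end (radius 5 mm) of the toggle's lever: red sleeve 10 mm thick on a steel stem, this point 32 mm from the pivot. The pivot is fixed at x = -86, y = -235, z = 76 mm in the press frame. OFF, the point is 16 mm in front of the pivot and 28 mm above it; ON, 7 mm behind and 31 mm above. White dot on the panel = OFF side, green dot = ON side.
- can_red: Closed food can with red label, 68 mm across, 102 mm high, 0.45 kg, origin at the centre of its underside. Bystander.
- can_brown: Closed food can with brown label, otherwise as can_red. Bystander.
- can_green: Closed food can with green label, otherwise as can_red. Bystander.
- bottle: Blue water bottle, 62 mm across, 199 mm high, origin at the centre of its underside. Bystander, to the right of the control box.
- pepper_mill: Turned dark wooden pepper mill, 52 mm across, 130 mm high, origin at the centre of its underside. Bystander, in front of the press.
- mug: White mug, 80 mm across, 92 mm high, origin at the centre of its underside. Bystander.

How it is judged:
By the outcome, as a careful person would: the job done as asked, in the order asked, and still so for the second after the job is handed in, with the robot touching nothing.
It also fails if it takes over 48 s, if anything falls off the work surface, if the arm or the gripper's body presses on something with over 40 N, if the wrist force passes 120 N, or if a joint passes its speed limit or range.

## Working session

There is one attempt and no reset: what is moved stays moved. The work goes in short steps, Python scripts to look and compute and a tool call to move; the robot and the scene stay as the last step left them, time stands still between calls to the robot, and variables do not carry over. Pictures are saved under pics/ and viewed, and the job is handed in when it is done.

Besides the shell and the picture viewer there is one more tool, called after "Emit:" by a JSON object that holds its "api" and its "payload". jog_arm: Moves the arm, as the interface text tells. Its arguments: {"type":"object","properties":{"targets":{"type":"array","items":{"type":"array"}},"force":{"type":"number"}},"required":["targets"]}

```bash
mkdir -p pics; ls; python3 - <<'E'
from rig import *
import cv2
print(manip.get_state())
for n in ("scene","top"):
    im,d=get_image(n); cv2.imwrite(f"pics/{n}0.png",im[:,:,::-1])
    m=camera_model(n); print(n,m)
E
```

```text
pics
{'clock': 0.0, 'qpos': array([-1.39498062e+00,  2.76621069e-01,  1.50618121e+00, -8.69401818e-06,
        1.36066680e+00, -1.20994769e-01]), 'qd': array([-0.00104238,  0.00026554,  0.00033432,  0.00060492,  0.00032536,
       -0.00101716]), 'effort': array([-2.66627707e-03, -4.16778374e+01, -2.45804197e+01, -1.93260153e-04,
        1.08545437e-02, -3.37359239e-06]), 'position': array([ 0.16807666, -0.54935596,  0.24740565]), 'ee_rot': array([ 0.10453298, -0.10457535,  0.69999704, -0.69867088]), 'contact_force': array([-0.71575293,  0.1135348 , -0.54956119]), 'moment': array([ 0.00823801, -0.05384575,  0.02068459]), 'width': 0.08527698043860689}
scene {'mtx': array([[504.24379914,   0.        , 323.95921754],
       [  0.        , 504.24379914, 236.49802654],
       [  0.        ,   0.        ,   1.        ]]), 'distortion': array([-0.01546832,  0.        ,  0.        ,  0.        ,  0.        ]), 'world_from_camera': array([[-4.34124260e-01,  8.50986018e-01, -2.95565433e-01,
         2.67387607e-01],
       [-9.00852998e-01, -4.10114943e-01,  1.42371380e-01,
         2.04245522e-01],
       [-5.97474010e-05,  3.28067876e-01,  9.44654151e-01,
         1.06375504e+00],
       [ 0.00000000e+00,  0.00000000e+00,  0.00000000e+00,
         1.00000000e+00]])}
top {'mtx': array([[568.35822126,   0.        , 316.46202166],
       [  0.        , 568.35822126, 232.85286014],
       [  0.        ,   0.        ,   1.        ]]), 'distortion': array([-0.0301754,  0.       ,  0.       ,  0.       ,  0.       ]), 'world_from_camera': array([[ 0.03543902,  0.97607369, -0.21453259,  0.32477771],
       [-0.99935353,  0.03591162, -0.00169543,  0.05780893],
       [ 0.00604934,  0.21445399,  0.97671536,  1.24894971],
       [ 0.        ,  0.        ,  0.        ,  1.        ]])}
```

View pics/scene0.png

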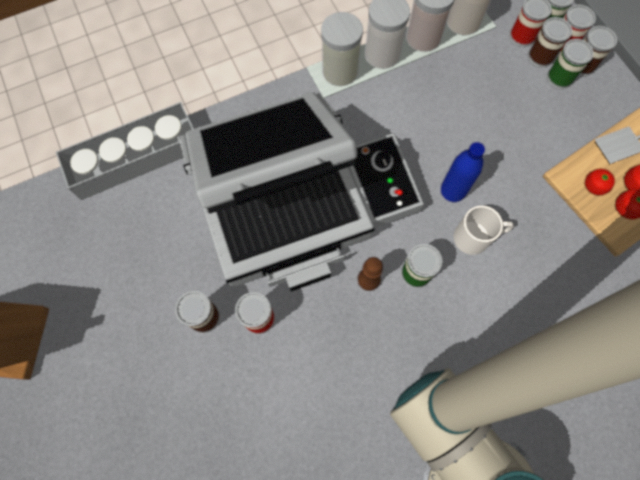

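View pics/top0.png

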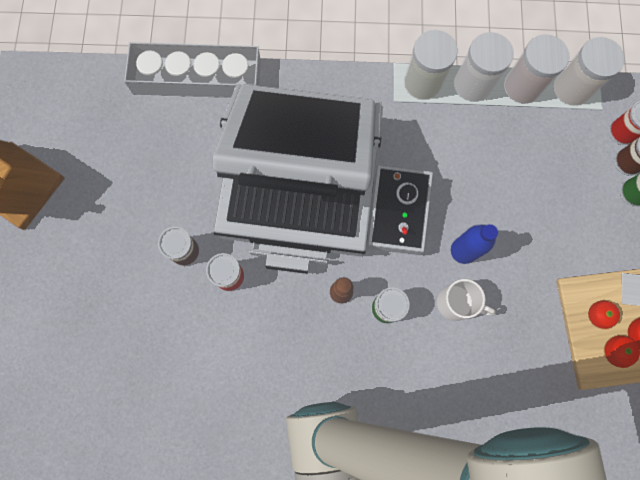

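The pictures show the press with its lid half open: tray pull at about (287,265), handle at (300,183), and toggle at (404,230) in the top view. Next I measure them.

```bash
cat > h.py <<'E'
from rig import *
import cv2, numpy as np
def ray(n,uv):
    m=camera_model(n); T=m["world_from_camera"]
    p=cv2.undistortPoints(np.array([[uv]],float),m["mtx"],np.array(m["distortion"])).reshape(2)
    d=T[:3,:3]@np.array([p[0],-p[1],-1.]); return T[:3,3],d
def atz(n,uv,z):
    o,d=ray(n,uv); return o+d*(z-o[2])/d[2]
def atd(n,uv,dep):
    o,d=ray(n,uv); return o+d*dep
def proj(n,P):
    m=camera_model(n); T=np.linalg.inv(m["world_from_camera"]); P=np.atleast_2d(P)
    c=P@T[:3,:3].T+T[:3,3]; c=c*[1,-1,-1]
    return cv2.projectPoints(c.reshape(-1,1,3),np.zeros(3),np.zeros(3),m["mtx"],np.array(m["distortion"]))[0].reshape(-1,2)
def cloud(n,dep):
    m=camera_model(n);T=m["world_from_camera"]
    v,u=np.mgrid[0:480,0:640]
    p=cv2.undistortPoints(np.stack([u,v],-1).reshape(-1,1,2).astype(float),m["mtx"],np.array(m["distortion"])).reshape(-1,2)
    d=np.c_[p[:,0],-p[:,1],-np.ones(len(p))]@T[:3,:3].T
    P=T[:3,3]+d*dep.reshape(-1,1); P[dep.reshape(-1)==0]=np.nan
    return P.reshape(480,640,3)
E
python3 - <<'E'
from h import *
np.set_printoptions(precision=4,suppress=True)
C={}
for n in ("scene","top"):
    im,d=get_image(n); C[n]=cloud(n,d)
    np.save(f"/tmp/{n}.npy",C[n])
for q in ("press","control_panel","lid","lid_handle","tray_front","toggle_tip"):
    r={}
    for n in ("scene","top"):
        x=spot_point(q,n)
        r[n]=[(np.round(a["position"],1),round(a["score"],2)) for a in x[:2]]
    print(q,r)
    if all(r.values()):
        (o1,d1),(o2,d2)=ray("scene",r["scene"][0][0]),ray("top",r["top"][0][0])
        s=np.linalg.lstsq(np.c_[d1,-d2],o2-o1,rcond=None)[0]
        a,b=o1+d1*s[0],o2+d2*s[1]; print("  tri",(a+b)/2,"gap",np.linalg.norm(a-b))
for q in ("can_red","can_brown","can_green","bottle","pepper_mill","mug"):
    for n in ("scene","top"):
        x=spot_point(q,n)
        if x: print(q,n,atz(n,x[0]["position"],0),round(x[0]["score"],2))
print(manip.get_state()["clock"])
E
```

```text
press {'scene': [(array([281.2, 205.4]), 0.95), (array([417.4, 273.6]), 0.66)], 'top': [(array([297.4, 183.7]), 0.62), (array([185.5, 250.8]), 0.44)]}
  tri [0.6998 0.1044 0.0326] gap 0.006959549802495939
control_panel {'scene': [(array([380.1, 174.6]), 0.87)], 'top': []}
lid {'scene': [(array([269.4, 155. ]), 0.57)], 'top': [(array([298.1, 147.4]), 0.73)]}
  tri [0.711  0.1007 0.2383] gap 0.0021136777215973
lid_handle {'scene': [(array([282.3, 180.7]), 0.63)], 'top': [(array([290.3, 186.1]), 0.73)]}
  tri [0.6108 0.1094 0.3237] gap 0.008139500797507556
tray_front {'scene': [(array([309.4, 281.4]), 0.67), (array([201.3, 317.7]), 0.64)], 'top': [(array([287.4, 269.4]), 0.82)]}
  tri [0.5081 0.12   0.0482] gap 0.0036860057784640016
toggle_tip {'scene': [(array([401.5, 192.2]), 0.53)], 'top': [(array([404.5, 231.2]), 0.41)]}
  tri [ 0.5795 -0.1192  0.1272] gap 0.003663427469251579
can_red scene [0.5021 0.2416 0.    ] 0.96
can_red top [0.4945 0.2513 0.    ] 0.84
can_brown scene [0.5564 0.3556 0.    ] 0.8
can_brown top [0.5469 0.3552 0.    ] 0.79
can_green scene [ 0.4324 -0.1055  0.    ] 0.75
can_green top [ 0.4324 -0.098   0.    ] 0.63
bottle scene [ 0.5725 -0.2754  0.    ] 0.68
bottle top [ 0.5707 -0.2643  0.    ] 0.78
pepper_mill scene [ 0.4616 -0.0029  0.    ] 0.78
pepper_mill top [0.466  0.0041 0.    ] 0.73
mug scene [ 0.4479 -0.2525  0.    ] 0.81
mug top [ 0.4525 -0.2493  0.    ] 0.87
1.4
```

```bash
python3 - <<'E'
from h import *
im,_=get_image("top"); c=im[70:285,190:450,::-1]; cv2.imwrite("pics/topc.png",cv2.resize(c,None,fx=2.75,fy=2.75,interpolation=cv2.INTER_CUBIC))
im,_=get_image("scene"); c=im[90:300,170:440,::-1]; cv2.imwrite("pics/scc.png",cv2.resize(c,None,fx=2.75,fy=2.75,interpolation=cv2.INTER_CUBIC))
E
```

```text
(no output)
```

View pics/topc.png

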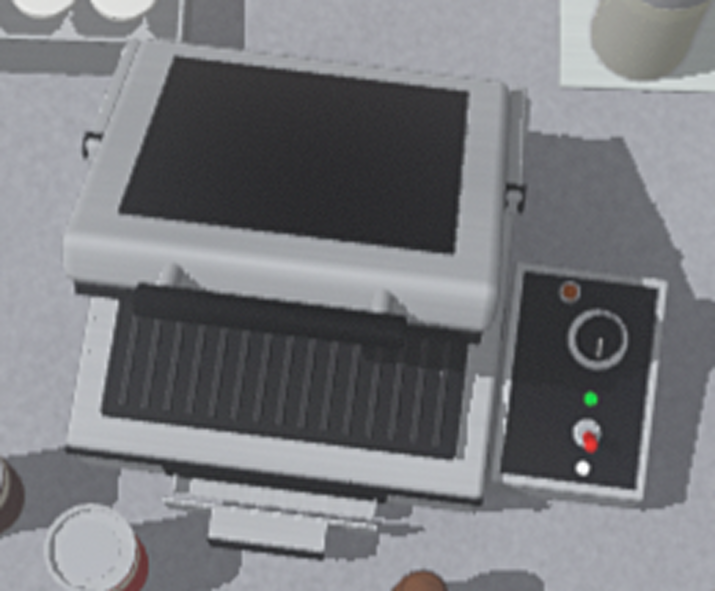

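View pics/scc.png

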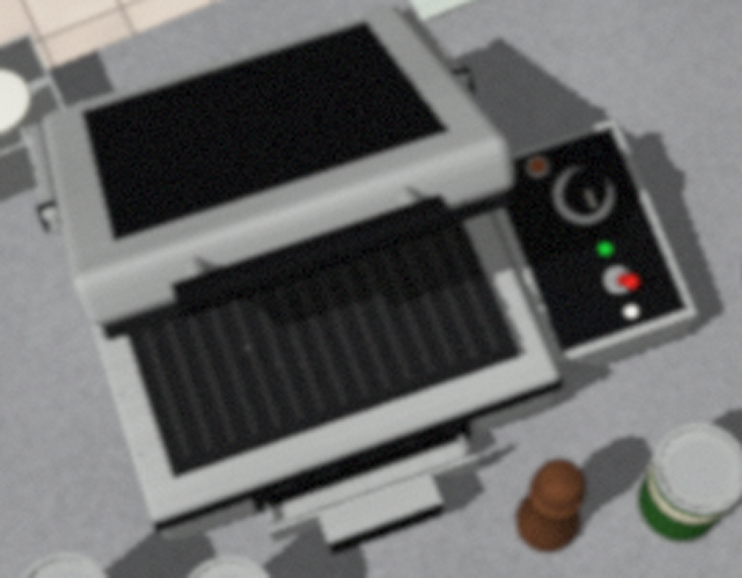

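```bash
cat > fit.py <<'E'
from h import *
from scipy.optimize import least_squares
np.set_printoptions(precision=4,suppress=True)
zp=lambda x:.078+(x+.045)*np.tan(np.radians(8))
F={'BFR':(-.13,-.285,zp(-.13)),'BFL':(-.13,-.165,zp(-.13)),'BRR':(.04,-.285,zp(.04)),'BRL':(.04,-.165,zp(.04)),'HFL':(-.155,.16,.092),'HFR':(-.155,-.16,.092),'PFL':(-.125,1,.107),'PFR':(-.125,-1,.107)}
top={'BFR':(643,497),'BFL':(500,483),'BRR':(666,281),'BRL':(521,266),'HFL':(67,445),'HFR':(481,495),'PFL':(102,412),'PFR':(457,459)}
sc={'BFR':(693,312),'BFL':(567,355),'BRR':(613,124),'HFL':(155,518),'HFR':(560,380),'PFL':(172,473),'PFR':(523,352)}
obs=[('top',k,np.array(v)/2.75+[190,70]) for k,v in top.items()]+[('scene',k,np.array(v)/2.75+[170,90]) for k,v in sc.items()]
def W(p,L):
    c,s=np.cos(p[2]),np.sin(p[2]); return np.array([p[0]+c*L[0]-s*L[1],p[1]+s*L[0]+c*L[1],L[2]])
def res(p,cams=('top','scene')):
    r=[]
    for n,k,uv in obs:
        if n not in cams: continue
        L=np.array(F[k],float)
        if k[0]=='P': L[1]*=p[3]
        r+=list(proj(n,W(p,L))[0]-uv)
    return np.array(r)
for c in (('top','scene'),('top',),('scene',)):
    s=least_squares(res,[.69,.1,-.1,.13],args=(c,),loss='soft_l1'); print(c,s.x); print(res(s.x,c).reshape(-1,2).round(1).tolist())
    if len(c)==2: np.save('/tmp/pose.npy',s.x)
E
python3 fit.py; python3 - <<'E'
from h import *
np.set_printoptions(precision=4,suppress=True)
p=np.load('/tmp/pose.npy'); c,s=np.cos(p[2]),np.sin(p[2])
def loc(P): d=P-np.array([p[0],p[1],0]); return np.stack([c*d[...,0]+s*d[...,1],-s*d[...,0]+c*d[...,1],d[...,2]],-1)
print('handle',loc(np.array([.6108,.1094,.3237])),'tray',loc(np.array([.5081,.12,.0482])),'tog',loc(np.array([.5795,-.1192,.1272])),'lid',loc(np.array([.711,.1007,.2383])))
for n in ("top","scene"):
    L=loc(np.load(f'/tmp/{n}.npy'))
    x,y,z=L[...,0],L[...,1],L[...,2]
    # cross-section of handle: central strip
    m=(abs(y)<.05)&(z>.18)&(x<-.05)
    print(n,'strip')
    for a in np.arange(-.2,-.05,.01):
        q=m&(x>=a)&(x<a+.01)
        if q.sum()>5: print(round(a,3),q.sum(),np.nanmedian(z[q]).round(4),np.nanmax(z[q]).round(4))
    m=(abs(y)<.035)&(z>.045)&(z<.075)&(x<-.16)
    if m.any(): print('tray minx pct',np.nanpercentile(x[m],[0,2,5,20,50]),np.nanmedian(z[m]))
    m=(abs(y+.225)<.05)&(abs(x+.06)<.05); print('panel dz',np.nanmedian(z[m]-(.078+(x[m]+.045)*.1405)))
    m=(abs(x+.141)<.006)&(abs(y)<.1)&(z<.12); print('rim z',np.nanmedian(z[m])); m=(x<-.25)&(abs(z)<.03);print('table',np.nanmedian(z[m]))
for n in ("top","scene"):
    print(n,proj(n,np.array([p[0],p[1],0])))
E
```

```text
('top', 'scene') [ 0.7097  0.0998 -0.0949  0.1348]
[[1.2, 0.4], [-3.0, -1.7], [2.0, -0.4], [-0.9, -2.0], [-0.7, 1.2], [1.4, 2.9], [-0.2, -0.8], [0.2, -1.2], [2.0, 0.3], [-4.1, 2.8], [1.6, -2.3], [-0.5, 3.2], [2.0, 0.7], [-0.2, -0.4], [-0.9, -0.6]]
('top',) [ 0.7092  0.0997 -0.0974  0.1344]
[[1.0, 1.0], [-3.1, -1.3], [2.0, 0.2], [-0.8, -1.5], [-0.8, 1.3], [1.2, 3.3], [-0.1, -0.7], [-0.1, -0.8]]
('scene',) [ 0.7103  0.1002 -0.091   0.1355]
[[1.7, -0.4], [-4.2, 2.3], [1.1, -2.9], [-0.4, 3.2], [1.8, 0.2], [-0.5, -0.3], [-0.8, -1.1]]
handle [-0.0994  0.0001  0.3237] tray [-0.2026  0.001   0.0482] tog [-0.1089 -0.2304  0.1272] lid [0.0012 0.001  0.2383]
top strip
-0.11 359 0.3221 0.3282
-0.1 313 0.325 0.3292
-0.09 65 0.3217 0.3249
-0.08 269 0.2898 0.3001
-0.07 412 0.2999 0.3088
-0.06 290 0.3035 0.3076
tray minx pct [-0.2058 -0.205  -0.2046 -0.2007 -0.1915] 0.05946360117176197
panel dz 0.0016862968840843165
rim z 0.09267120955698793
table 0.0005926852450034437
scene strip
-0.11 423 0.3219 0.3291
-0.1 332 0.326 0.329
-0.09 76 0.323 0.326
-0.08 69 0.2927 0.2963
-0.07 496 0.2994 0.3083
-0.06 300 0.3045 0.3092
tray minx pct [-0.2051 -0.2044 -0.2039 -0.2009 -0.1912] 0.06000797429493132
panel dz 0.002653808784885192
rim z 0.0930948937104571
table 0.0014937661616298836
top [[300.7943 185.1194]]
scene [[281.051  205.7046]]
```

```bash
python3 - <<'E'
from h import *
from scipy.spatial.transform import Rotation as R
np.set_printoptions(precision=4,suppress=True)
s=manip.get_state(); q=s['ee_rot']; M=R.from_quat([q[1],q[2],q[3],q[0]]).as_matrix(); print(M)
a=np.arctan2(M[1,2],M[0,2]); p=np.load('/tmp/pose.npy')
print('jaw ang',a,'need',[(p[2]+np.pi/2-a+np.pi/2)%np.pi-np.pi/2])
c,sn=np.cos(p[2]),np.sin(p[2]); w=lambda x,y:(round(p[0]+c*x-sn*y,4),round(p[1]+sn*x+c*y,4))
print('fwd',c,sn)
for k,v in dict(tray_app=(-.25,0),tray_end=(-.192,0),handle=(-.095,0),hclosed=(-.165,0),tog_app=(-.135,-.235),tog_end=(-.101,-.235)).items(): print(k,w(*v))
E
```

```text
[[-0.9563  0.      0.2925]
 [-0.2925 -0.0001 -0.9563]
 [ 0.     -1.      0.0001]]
jaw ang -1.2739958628577903 need [np.float64(-0.39168336472932097)]
fwd 0.9955019936293225 -0.09474059678957317
tray_app (np.float64(0.4609), np.float64(0.1235))
tray_end (np.float64(0.5186), np.float64(0.118))
handle (np.float64(0.6152), np.float64(0.1088))
hclosed (np.float64(0.5455), np.float64(0.1155))
tog_app (np.float64(0.5531), np.float64(-0.1213))
tog_end (np.float64(0.5869), np.float64(-0.1245))
```

Emit:
{"api": "jog_arm", "payload": {"targets": [[0,[0.018,0.042,0],-0.024],[0,[0.018,0.042,0],-0.024],[0,[0.018,0.042,0],-0.024],[0,[0.018,0.042,0],-0.024],[0,[0.018,0.042,0],-0.024],[0,[0.018,0.042,0],-0.024],[0,[0.018,0.042,0],-0.024],[0,[0.018,0.042,0],-0.024]], "force": 40}}

```text
clock: 2.5
position: [0.3126, -0.2126, 0.2486]
ee_rot: [-0.037, 0.036, -0.706, 0.706]
contact_force: [1.0, 0.2, 0.3]
width: 0.0001
```

Emit:
{"api": "jog_arm", "payload": {"targets": [[0,[0.018,0.042,0],-0.025],[0,[0.018,0.042,0],-0.025],[0,[0.018,0.042,0],-0.025],[0,[0.018,0.042,0],-0.025],[0,[0.018,0.042,0],-0.025],[0,[0.018,0.042,0],-0.025],[0,[0.018,0.042,0],-0.025],[0,[0.018,0.042,0],-0.025],[0,[0,0,0],0]]}}

```text
clock: 3.62
position: [0.4571, 0.1246, 0.2482]
ee_rot: [-0.032, 0.032, 0.707, -0.706]
contact_force: [-0.6, -0.7, -0.1]
width: -0.0
```

```bash
python3 - <<'E'
from h import *
from scipy.spatial.transform import Rotation as R
s=manip.get_state(); q=s['ee_rot']; M=R.from_quat([q[1],q[2],q[3],q[0]]).as_matrix(); print(M.round(3),s['qpos'])
a,_=get_image("scene");b,_=get_image("top")
o=np.hstack([a[90:390,150:450],b[60:360,150:450]])[:,:,::-1]; cv2.imwrite("pics/a1.png",cv2.resize(o,None,fx=1.33,fy=1.33))
E
```

```text
[[-0.996  0.001 -0.091]
 [ 0.091  0.001 -0.996]
 [-0.    -1.    -0.001]] [1.18464086e-01 1.22244064e-01 1.70718219e+00 7.69569551e-04
 1.31153019e+00 1.78014337e+00]
```

View pics/a1.png

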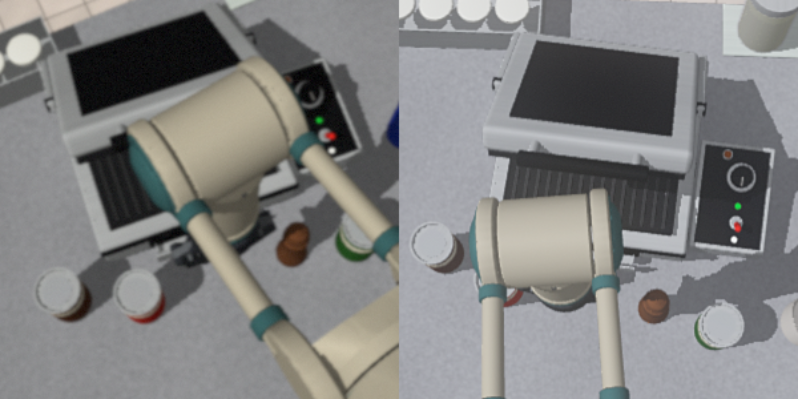

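```bash
python3 - <<'E'
from h import *
np.set_printoptions(precision=3,suppress=True)
t=manip.get_state()['position']
_,d=get_image("top"); P=cloud("top",d)
u=[(545,245,'c'),(545,200,'far'),(545,193,'f2'),(545,280,'near'),(480,240,'L'),(615,240,'R'),(490,330,'rod'),(607,330,'rod'),(490,370,'rod')]
for a,b,n in u:
    a,b=(a-400)/1.33+150,b/1.33+60
    print(n,P[int(b),int(a)]-t)
E
```

```text
c [-0.011 -0.     0.386]
far [0.031 0.003 0.372]
f2 [ 0.175  0.059 -0.143]
near [-0.036  0.001  0.361]
L [-0.009  0.053  0.39 ]
R [-0.004 -0.057  0.382]
rod [-0.082  0.042  0.377]
rod [-0.079 -0.054  0.379]
rod [-0.114  0.038  0.387]
```

Emit:
{"api": "jog_arm", "payload": {"targets": [[0,[0,0,-0.04],0],[0,[0,0,-0.04],0],[0,[0,0,-0.04],0],[0,[0,0,-0.04],0],[0,[0,0,-0.033],0],[0,[0,0,0],0],[0,[0.01,-0.001,0],0],[0,[0.01,-0.001,0],0],[0,[0,0,0],0]]}}

```text
clock: 4.9
position: [0.4786, 0.12, 0.0566]
ee_rot: [-0.032, 0.035, 0.706, -0.706]
contact_force: [0.1, -0.0, 0.1]
width: -0.0002
```

Emit:
{"api": "jog_arm", "payload": {"targets": [[0,[0.005,-0.0005,0],0],[0,[0.005,-0.0005,0],0],[0,[0.005,-0.0005,0],0],[0,[0.005,-0.0005,0],0],[0,[0.005,-0.0005,0],0],[0,[0.003,0,0],0]]}}

```text
clock: 5.65
position: [0.504, 0.1174, 0.0552]
ee_rot: [0.034, -0.033, -0.706, 0.707]
contact_force: [-1.4, -0.7, 0.5]
width: 0.0001
```

Emit:
{"api": "jog_arm", "payload": {"targets": [[0,[0.004,0,0],0],[0,[0.003,0,0],0],[0,[0.003,0,0],0]]}}

```text
clock: 6.02
position: [0.5141, 0.1175, 0.0551]
ee_rot: [0.034, -0.033, -0.706, 0.706]
contact_force: [-1.6, -0.3, -1.3]
width: 0.0
```

Emit:
{"api": "jog_arm", "payload": {"targets": [[0,[0.002,0,0],0],[0,[0.002,0,0],0]]}}

```text
clock: 6.28
position: [0.5171, 0.1176, 0.0552]
ee_rot: [0.035, -0.033, -0.706, 0.706]
contact_force: [-5.5, -1.1, 3.9]
width: -0.0001
```

Emit:
{"api": "jog_arm", "payload": {"targets": [[0,[0.002,0,0],0]]}}

```text
clock: 6.4
position: [0.5171, 0.1176, 0.0552]
ee_rot: [0.036, -0.031, -0.706, 0.707]
contact_force: [-9.8, -0.9, 7.9]
width: 0.0001
```

Emit:
{"api": "jog_arm", "payload": {"targets": [[0,[0.002,0,0],0]]}}

```text
clock: 6.52
position: [0.5172, 0.1176, 0.0552]
ee_rot: [0.037, -0.03, -0.706, 0.707]
contact_force: [-12.6, -0.0, 10.5]
width: -0.0002
```

Emit:
{"api": "jog_arm", "payload": {"targets": [[0,[-0.01,0.001,0],0],[0,[-0.025,0.002,0],0],[0,[-0.03,0.003,0],0],[0,[0,0,0.04],0],[0,[0,0,0.06],0],[0,[0,0,0.06],0],[0,[0,0,0.06],0],[0,[0,0,0.06],0],[0,[0,0,0.04],0],[0,[0,0,0],0]]}}

```text
clock: 7.78
position: [0.4595, 0.1241, 0.3795]
ee_rot: [-0.03, 0.037, 0.707, -0.706]
contact_force: [0.4, 0.2, 0.1]
width: -0.0002
```

```bash
cat > look.py <<'E'
from h import *
import sys
np.set_printoptions(precision=4,suppress=True)
p=np.load('/tmp/pose.npy'); c,s=np.cos(p[2]),np.sin(p[2])
def loc(P): d=P-np.array([p[0],p[1],0]); return np.stack([c*d[...,0]+s*d[...,1],-s*d[...,0]+c*d[...,1],d[...,2]],-1)
st=manip.get_state(); print('t',st['clock'],'tcp',st['position'],'loc',loc(st['position']),'F',st['contact_force'])
a,da=get_image("scene");b,db=get_image("top")
o=np.hstack([a[90:390,150:450],b[60:360,150:450]])[:,:,::-1]; cv2.imwrite(f"pics/{sys.argv[1]}.png",cv2.resize(o,None,fx=1.33,fy=1.33))
for n,d in (('scene',da),('top',db)):
    L=loc(cloud(n,d)); x,y,z=L[...,0],L[...,1],L[...,2]
    m=(abs(y)<.035)&(z>.045)&(z<.075)&(x<-.16)&(x>-.23)
    if m.sum()>5: print(n,'tray minx pct',np.nanpercentile(x[m],[0,2,5,20,50]),m.sum())
    m=(abs(y)<.05)&(z>.14)&(z<.34)&(x<-.06)&(x>-.19)
    if m.sum()>5: print(n,'handle?',np.nanmedian(x[m]),np.nanpercentile(z[m],[50,98]),m.sum())
    m=(abs(y)<.1)&(x>0)&(x<.1)&(z>.15)&(z<.35)
    if m.sum()>50: 
        A=np.c_[x[m],np.ones(m.sum())]; print(n,'lid slope,z0',np.linalg.lstsq(A,z[m],rcond=None)[0],'ang',np.arctan(-np.linalg.lstsq(A,z[m],rcond=None)[0][0]))
E
python3 look.py a2
```

```text
t 7.775 tcp [0.4595 0.1241 0.3795] loc [-0.2514  0.0004  0.3795] F [0.3774 0.2103 0.0925]
scene tray minx pct [-0.1819 -0.1817 -0.1815 -0.1806 -0.1736] 253
scene lid slope,z0 [-0.6604  0.2732] ang 0.5836303148153538
top handle? -0.06667072028794464 [0.3002 0.3264] 359
top lid slope,z0 [-0.6831  0.2729] ang 0.5993139464851264
```

View pics/a2.png

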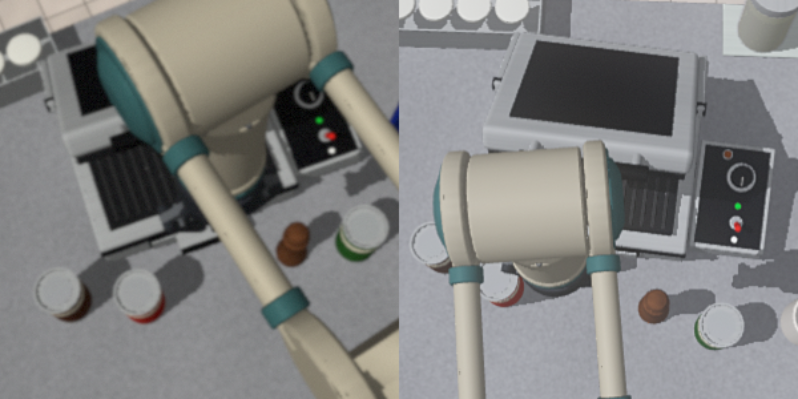

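Emit:
{"api": "jog_arm", "payload": {"targets": [[0,[0.038,-0.0036,0],0],[0,[0.038,-0.0036,0],0],[0,[0.038,-0.0036,0],0],[0,[0.037,-0.0036,0],0],[0,[0,0,0],0],[0,[0,0,-0.015],0],[0,[0,0,-0.01],0],[0,[0,0,-0.006],0],[0,[0,0,0],0]]}}

```text
clock: 9.0
position: [0.6074, 0.1093, 0.344]
ee_rot: [0.034, -0.033, -0.706, 0.706]
contact_force: [0.6, 0.7, 0.3]
width: -0.0001
```

Emit:
{"api": "jog_arm", "payload": {"targets": [[0,[-0.0028,0.0003,-0.006],0],[0,[-0.0028,0.0003,-0.006],0],[0,[-0.0028,0.0003,-0.006],0],[0,[-0.0028,0.0003,-0.006],0]]}}

```text
clock: 9.5
position: [0.5931, 0.1108, 0.3228]
ee_rot: [-0.035, 0.032, 0.706, -0.706]
contact_force: [-6.9, 0.5, 9.1]
width: 0.0001
```

Emit:
{"api": "jog_arm", "payload": {"targets": [[0,[-0.0042,0.0004,-0.006],0],[0,[-0.004,0.0004,-0.006],0],[0,[-0.0038,0.0003,-0.006],0],[0,[-0.0036,0.0003,-0.006],0],[0,[-0.0034,0.0003,-0.006],0]]}}

```text
clock: 10.12
position: [0.5756, 0.1125, 0.2918]
ee_rot: [-0.034, 0.033, 0.706, -0.706]
contact_force: [-5.7, -0.3, 6.2]
width: -0.0003
```

Emit:
{"api": "jog_arm", "payload": {"targets": [[0,[-0.0035,0.0003,-0.007],0],[0,[-0.0034,0.0003,-0.007],0],[0,[-0.0032,0.0003,-0.007],0],[0,[-0.003,0.0003,-0.007],0],[0,[-0.0028,0.0003,-0.007],0],[0,[-0.0026,0.0003,-0.007],0],[0,[-0.0024,0.0002,-0.007],0],[0,[-0.0022,0.0002,-0.007],0]]}}

```text
clock: 11.12
position: [0.5547, 0.1144, 0.2339]
ee_rot: [-0.034, 0.034, 0.706, -0.706]
contact_force: [-3.9, 1.2, 3.9]
width: 0.0002
```

Emit:
{"api": "jog_arm", "payload": {"targets": [[0,[-0.0019,0.0002,-0.006],0],[0,[-0.0017,0.0002,-0.006],0],[0,[-0.0016,0.0001,-0.006],0],[0,[-0.0014,0.0001,-0.006],0],[0,[-0.0012,0.0001,-0.006],0],[0,[-0.0011,0.0001,-0.005],0],[0,[-0.001,0.0001,-0.005],0]]}}

```text
clock: 12.0
position: [0.5449, 0.1152, 0.194]
ee_rot: [0.034, -0.034, -0.706, 0.706]
contact_force: [-1.9, 0.6, 3.4]
width: -0.0
```

Emit:
{"api": "jog_arm", "payload": {"targets": [[0,[-0.0008,0.0001,-0.004],0],[0,[-0.0007,0.0001,-0.004],0],[0,[-0.0005,0.0001,-0.003],0]]}}

```text
clock: 12.38
position: [0.543, 0.1154, 0.1831]
ee_rot: [0.034, -0.034, -0.706, 0.706]
contact_force: [-1.7, 0.3, 2.8]
width: -0.0001
```

Emit:
{"api": "jog_arm", "payload": {"targets": [[0,[-0.0005,0,-0.003],0],[0,[-0.0003,0,-0.002],0]]}}

```text
clock: 12.62
position: [0.5422, 0.1154, 0.1782]
ee_rot: [0.034, -0.034, -0.706, 0.706]
contact_force: [-2.8, 0.3, 2.8]
width: 0.0001
```

Expected closed position is a TCP height of about 0.173, so I continue gently until the stop.

Emit:
{"api": "jog_arm", "payload": {"targets": [[0,[-0.0002,0,-0.002],0],[0,[0,0,-0.002],0]]}}

```text
clock: 12.88
position: [0.542, 0.1155, 0.1743]
ee_rot: [0.034, -0.034, -0.706, 0.706]
contact_force: [-1.5, 0.3, 2.1]
width: -0.0004
```

Emit:
{"api": "jog_arm", "payload": {"targets": [[0,[0,0,-0.002],0],[0,[0,0,-0.001],0]]}}

```text
clock: 13.12
position: [0.5421, 0.1155, 0.1727]
ee_rot: [0.033, -0.034, -0.706, 0.706]
contact_force: [-5.1, 0.4, 14.6]
width: -0.0001
```

Emit:
{"api": "jog_arm", "payload": {"targets": [[0,[0,0,-0.002],0],[0,[0,0,0],0]]}}

```text
clock: 13.38
position: [0.5421, 0.1155, 0.1727]
ee_rot: [-0.033, 0.034, 0.706, -0.706]
contact_force: [-7.5, -0.3, 20.9]
width: -0.0004
```

Emit:
{"api": "jog_arm", "payload": {"targets": [[0,[0,0,0.01],0],[0,[0,0,0.03],0],[0,[-0.02,0,0.04],0],[0,[-0.04,0,0.02],0],[0,[-0.04,0,0],0],[0,[-0.04,0,0],0],[0,[0,0,0],0]]}}

```text
clock: 14.25
position: [0.3999, 0.1154, 0.2694]
ee_rot: [0.033, -0.034, -0.706, 0.706]
contact_force: [0.6, 0.5, 0.3]
width: -0.0003
```

```bash
python3 look.py a3; python3 - <<'E'
from h import *
p=np.load('/tmp/pose.npy'); c,s=np.cos(p[2]),np.sin(p[2])
W=lambda x,y,z:[p[0]+c*x-s*y,p[1]+s*x+c*y,z]
pts={'tip':(W(-.102,-.235,.104),(0,0,255)),'pivot':(W(-.086,-.235,.076),(255,0,0)),'c1':(W(-.13,-.285,.066),(0,255,255)),'c2':(W(.04,-.285,.09),(0,255,255)),'h':(W(-.165,0,.156),(0,255,0))}
o=[]
for n in('scene','top'):
    im,_=get_image(n); im=cv2.resize(im[:,:,::-1],None,fx=4,fy=4,interpolation=cv2.INTER_CUBIC)
    for k,(q,col) in pts.items():
        u=proj(n,np.array(q))[0]*4+1.5; cv2.circle(im,tuple(int(a) for a in u),3,col,1)
    cx,cy=(proj(n,np.array(pts['pivot'][0]))[0]*4).astype(int); o.append(im[cy-200:cy+200,cx-200:cx+200])
cv2.imwrite('pics/tog.png',np.hstack(o))
E
```

```text
t 14.25 tcp [0.3999 0.1154 0.2694] loc [-0.3099 -0.0138  0.2694] F [0.592  0.5401 0.2652]
scene handle? -0.08086495718866021 [0.1642 0.1676] 1022
scene lid slope,z0 [-0.001   0.1646] ang 0.0009581099476799583
top tray minx pct [-0.1824 -0.1812 -0.1792 -0.1678 -0.1644] 37
top handle? -0.10753058001979691 [0.161 0.167] 2371
top lid slope,z0 [-0.0047  0.1639] ang 0.004739519292232996
```

View pics/a3.png

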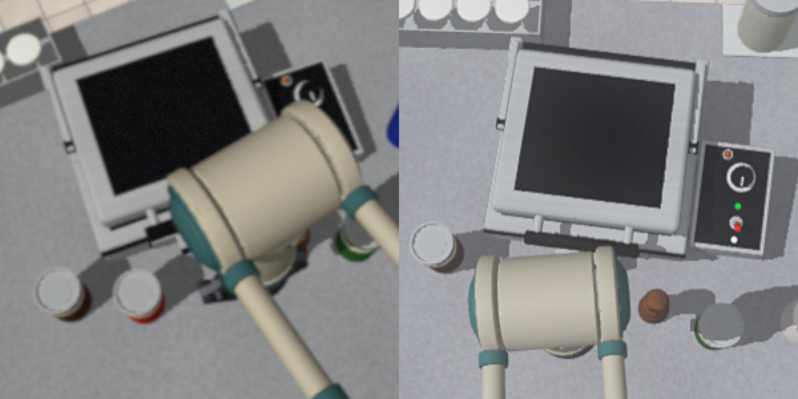

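View pics/tog.png

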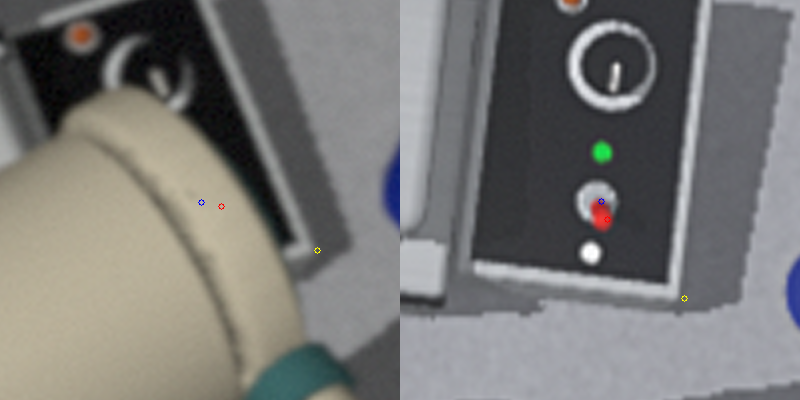

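Emit:
{"api": "jog_arm", "payload": {"targets": [[0,[0.023,-0.039,0],0],[0,[0.023,-0.039,0],0],[0,[0.023,-0.039,0],0],[0,[0.023,-0.039,0],0],[0,[0.023,-0.039,0],0],[0,[0.023,-0.039,0],0],[0,[0,0,0],0],[0,[0,0,0],0]]}}

```text
clock: 15.45
position: [0.5402, -0.1185, 0.2685]
ee_rot: [-0.034, 0.033, 0.707, -0.706]
contact_force: [-0.5, 0.5, 0.4]
width: -0.0003
```

Emit:
{"api": "jog_arm", "payload": {"targets": [[0,[0,0,-0.04],0],[0,[0,0,-0.04],0],[0,[0,0,-0.04],0],[0,[0,0,-0.03],0],[0,[0,0,-0.014],0],[0,[0,0,0],0]]}}

```text
clock: 16.2
position: [0.5396, -0.1177, 0.105]
ee_rot: [-0.034, 0.033, 0.706, -0.706]
contact_force: [-0.1, -0.7, 0.2]
width: -0.0
```

```bash
python3 - <<'E'
from h import *
print(manip.get_state()['contact_force'],manip.get_state()['position'])
a,_=get_image("scene");b,_=get_image("top")
o=np.hstack([a[130:330,280:480],b[130:330,300:500]])[:,:,::-1]; cv2.imwrite("pics/a4.png",cv2.resize(o,None,fx=2,fy=2))
E
```

```text
[-0.0612575  -0.66524301  0.2147731 ] [ 0.53958695 -0.11773076  0.10501382]
```

View pics/a4.png

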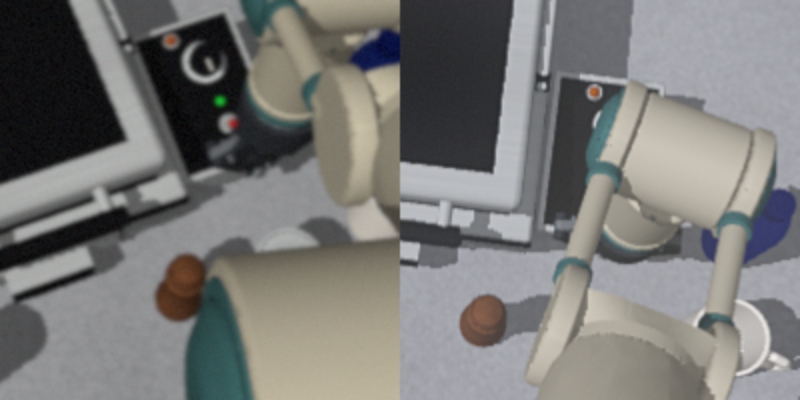

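Emit:
{"api": "jog_arm", "payload": {"targets": [[0,[0.006,-0.0006,0],0],[0,[0.006,-0.0006,0],0],[0,[0.006,-0.0006,0],0],[0,[0.006,-0.0006,0],0],[0,[0.005,-0.0005,0],0],[0,[0.004,-0.0004,0],0]]}}

```text
clock: 17.05
position: [0.5708, -0.1215, 0.105]
ee_rot: [-0.036, 0.031, 0.706, -0.706]
contact_force: [-9.7, 0.4, 6.7]
width: 0.0002
```

Emit:
{"api": "jog_arm", "payload": {"targets": [[0,[0.004,-0.0004,0],0],[0,[0.004,-0.0004,0],0]]}}

```text
clock: 17.3
position: [0.5787, -0.122, 0.105]
ee_rot: [-0.035, 0.032, 0.707, -0.706]
contact_force: [-2.4, 1.4, 2.6]
width: 0.0002
```

Emit:
{"api": "jog_arm", "payload": {"targets": [[0,[0.004,-0.0004,0],0],[0,[0.004,-0.0004,0],0],[0,[0,0,0],0]]}}

```text
clock: 17.68
position: [0.5894, -0.1235, 0.1052]
ee_rot: [0.034, -0.034, -0.706, 0.706]
contact_force: [-0.6, 0.3, 0.8]
width: 0.0003
```

Force has dropped to zero, so the toggle has likely snapped. I retreat straight back, rise and check.

Emit:
{"api": "jog_arm", "payload": {"targets": [[0,[-0.01,0.001,0],0],[0,[-0.02,0.002,0],0],[0,[-0.02,0.002,0],0],[0,[0,0,0.03],0],[0,[0,0,0.05],0],[0,[0,0,0.05],0],[0,[0,0,0.04],0],[0,[-0.03,0.02,0],0]]}}

```text
clock: 18.68
position: [0.5117, -0.0998, 0.2789]
ee_rot: [0.031, -0.037, -0.705, 0.707]
contact_force: [-0.8, 1.2, 0.5]
width: 0.0001
```

Emit:
{"api": "jog_arm", "payload": {"targets": [[0,[-0.045,0.01,0],0],[0,[-0.045,0.01,0],0],[0,[-0.045,0.01,0],0],[0,[-0.04,0.01,0],0],[0,[0,0,0],0]]}}

```text
clock: 19.3
position: [0.3307, -0.0572, 0.2752]
ee_rot: [0.034, -0.034, -0.706, 0.706]
contact_force: [0.4, 0.7, 0.1]
width: 0.0002
```

```bash
python3 look.py a5; python3 - <<'E'
from h import *
a,_=get_image("scene");b,_=get_image("top")
o=np.hstack([a[130:230,340:440],b[150:250,360:460]])[:,:,::-1]; cv2.imwrite("pics/a6.png",cv2.resize(o,None,fx=4,fy=4,interpolation=cv2.INTER_CUBIC))
for n in("scene","top"):
    r=spot_point("toggle_tip",n); print(n,[(x["position"],x["score"]) for x in r[:1]])
p=np.load('/tmp/pose.npy'); c,s=np.cos(p[2]),np.sin(p[2])
for nm,x,z in(('off',-.102,.104),('on',-.079,.107)): print(nm,[proj(n,np.array([p[0]+c*x+s*.235,p[1]+s*x-c*.235,z]))[0] for n in('scene','top')])
for q in ("can_red","can_brown","can_green","bottle","pepper_mill","mug"):
    for n in ("scene","top"):
        x=spot_point(q,n)
        if x: print(q,n,atz(n,x[0]["position"],0).round(4),round(x[0]["score"],2))
E
```

```text
t 19.3 tcp [ 0.3307 -0.0572  0.2752] loc [-0.3625 -0.1923  0.2752] F [0.3976 0.6519 0.0659]
scene tray minx pct [-0.1824 -0.1818 -0.1815 -0.18   -0.1724] 400
scene handle? -0.11051052572629437 [0.1614 0.1672] 2592
scene lid slope,z0 [0.     0.1645] ang -9.185997065952219e-07
top tray minx pct [-0.1826 -0.1824 -0.1821 -0.1794 -0.1728] 356
top handle? -0.10917853450679632 [0.1608 0.167 ] 2453
top lid slope,z0 [-0.0033  0.1638] ang 0.0033041284528778627
scene [([397.9, 183.0], 0.52)]
top []
off [array([399.91131614, 192.71010684]), array([405.69655092, 231.48659287])]
on [array([395.78081984, 182.65165022]), array([406.99547447, 220.42325784])]
can_red scene [0.4953 0.2399 0.    ] 0.89
can_red top [0.5006 0.2559 0.    ] 0.57
can_brown scene [0.5523 0.352  0.    ] 0.58
can_brown top [0.5437 0.3511 0.    ] 0.83
can_green scene [ 0.4417 -0.1055  0.    ] 0.92
can_green top [ 0.432  -0.0991  0.    ] 0.57
bottle scene [ 0.5738 -0.2657  0.    ] 0.91
bottle top [ 0.5709 -0.2688  0.    ] 0.65
pepper_mill scene [0.4668 0.0013 0.    ] 0.89
pepper_mill top [ 0.4607 -0.0009  0.    ] 0.95
mug scene [ 0.4525 -0.2522  0.    ] 0.64
mug top [ 0.4575 -0.2485  0.    ] 0.73
```

View pics/a5.png

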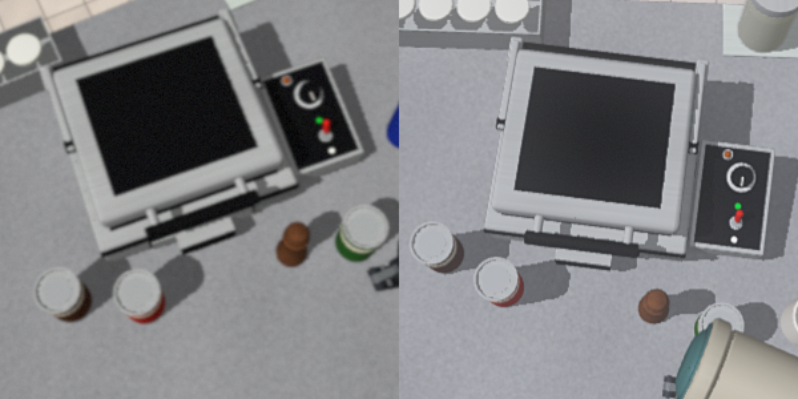

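View pics/a6.png

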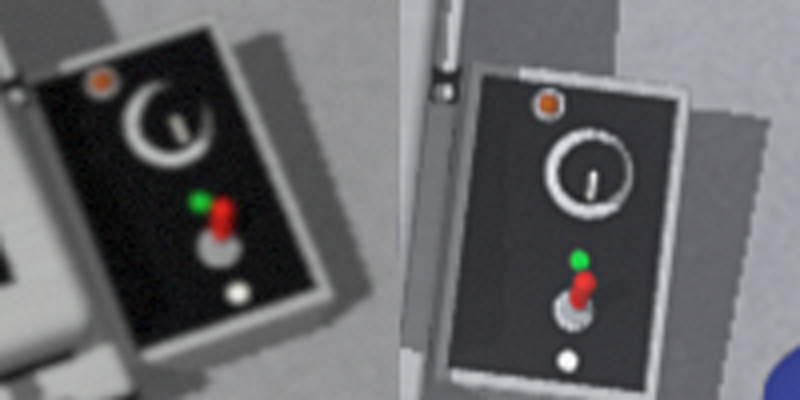

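The toggle's red lever now leans to the rear, beside the green dot (top view about (405,222)). The lid lies flat and the tray is home. I'm handing the job in.

```bash
python3 -c "
from rig import *
print(sign_off())"
```

```text
the job is handed in; nothing more can be done
None
```

I pushed the drip tray home, pressed the lid closed, then flipped the power toggle to ON. All of it was done with closed fingertips, in that order. I backed the arm clear and handed the job in at about 20 s.

What the last checks showed:
- **Tray:** its front face is 181–182 mm ahead of the press origin, against 181 mm expected. During the push it met a firm stop at about 13 N.
- **Lid:** measured tilt is 0.000 rad in one camera and 0.003 rad in the other, with its top at 164 mm. I took it down slowly and it stopped at about 21 N.
- **Toggle:** in both pictures the lever leans to the rear, beside the green dot. The push force peaked at about 10 N, then fell to zero as the lever snapped over. The tip detector found it within about 2 pixels of the ON position in the scene camera, but reported nothing in the top camera.
- **Bystanders:** the cans, bottle, pepper mill and mug look unmoved. Their before-and-after positions mostly agree within about 5 mm. The largest shift was 1 cm, which is also how far the two cameras disagree with each other.

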